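# Clip the electric toothbrush into the bathroom brush rack

### The arm

A 6-joint arm with a two-finger parallel gripper is mounted at the origin on the work surface. World frame = base frame: x ahead of the robot, y to its left, z up, the work surface at z = 0. Lengths are in m, angles in degrees, forces in N, time in s.
With the tool pointing down it reaches from about 0.4 to 0.925 m from the base axis. Payload 3.4 kg.
Tool frame: the origin (TCP) lies midway between the tips of the shut fingers; the grasp point (between the pads) lies 19 mm behind it; x points along the fingers, y is the direction in which the jaws open and shut, and the axes are right-handed (so a half turn about x gives the same grasp; the last joint's range is limited). The gripper opens to 85 mm and grips with 20 to 120 N. Pads are 22 mm wide; open, the fingers measure 114 mm over their backs; the gripper's body (76 mm by 85 mm) begins 54 mm behind the grasp point. The pads swing forward as they close: fully open they stand 13 mm farther back than shut.
Start: joints at [-71.648, 17.578, 86.31, -0, 76.112, -4.211], TCP at [0.221, -0.531, 0.231] pointing down, gripper open.
Joint ranges: [-179.03, 179.03], [-60, 130.46], [8.19, 133.38], [-81.62, 261.62], [5.75, 156.47], [-153.77, 153.77]. Speed limits (degrees/s): [147.25, 147.25, 180, 180, 180, 180].

### API

Orientations are given as a 3x3 rotation matrix whose columns are the frame's x, y, z axes.
In Python, from plant import readout, cams, env gives the robot as it stands.
- The arm moves only by the tool move_arm, never from a script. Its argument "commands" is a list of rows, each a list of 2 entries, a list of its own where there are three numbers: the shift along the tool's x, y, z each as a share of 0.5 m, from -1 to 1, then the turn, a rotation vector about the tool's x, y, z each as a share of 0.5 rad, from -1 to 1. In form: [[[x, y, z], [rx, ry, rz]], ...]. A call has 1 to 10 rows; each row shifts and turns the commanded pose from where the row before left it, along the tool's axes as they then stand; what a row does not reach is not made up. A row lasts 1/8 s, in which the tool goes at most 62.5 mm and 10.7 degrees, less where a joint would pass 70% of its speed; a pose out of reach is approached as far as the arm can. A call with a number of a shift or a turn outside -1 to 1 is refused whole. A call with a gripper value outside its range is refused whole. "grip" is the opening, from 0 (shut) to 1 (fully open), set as the call begins (left out, the last holds). The fingers move at their own pace and stop on an object; "force" is the grip in N (left out, the last holds). Time passes only in rows, so rows that do not move let the fingers close. It gives the time, the measured TCP pose, the force and the opening at its end, in the units of the state.
- readout.sense(): the state, without advancing time (a new reading comes with each control period).
- cams.capture(name): name is "scene" or "top" or "wrist"; returns the picture (400x640x3 uint8, red, green, blue); there is no depth.
- cams.calibration(name): a dict with "fx", "fy", "cx", "cy" (pixels), "world_from_camera" (4x4, takes a point from camera to world coordinates). Camera axes: x right, y up, looking along -z (the intrinsics and any distortion apply to the point x, -y, -z); pixel columns grow to the right and rows downward; lengths in m; the calibration is good to about 2 mm. A picture is of the moment at which its call begins: read the wrist's pose just before it. calibration takes no time and is no camera call; for the wrist camera it gives the pose at the moment of the call.
- env.sign_off(): hands the job in, once; it reports no verdict.
The state is a dict: "time": time; "joints": joint angles; "dq": joint speeds; "effort": joint torques, N m; "eef_pos": TCP position; "eef_rot": TCP orientation; "force": force on the tool from outside, world axes, zero at the start; "moment": the same for the moment, N m; "gripper_width": finger opening in m.
Only numpy, scipy, OpenCV 4.12 (cv2) and the standard library are available. Lean on these libraries where they do the work, as an engineer would, in place of code of your own. Each camera call takes 0.05 s, during which the arm holds its last target.

### The job

Pick up the electric toothbrush (the thick-handled one) from the bamboo board and snap it down into the one empty pair of spring clips in the white brush rack, until its handle is fully home in both clips. It should lie level and centred along the clips, its head pointing either way; then let go.

Things in the scene. Friction and masses are not known exactly. Their poses are not given: they have to be found in the camera images.
- toothbrush: Electric toothbrush lying on a 12 mm bamboo board; a thin razor and a thin wooden toothbrush lie parallel, 65 mm or more aside. White and grey handle, eight-sided, 150 mm long, 28 mm across flats; beyond one end a thin neck and small head; 223 mm, 0.14 kg. Origin: on the handle's axis, midway along the handle, 14 mm above the board. x: along the handle to the head; z up at the start.
- empty_clips (a point): Seat of the one empty holder (any of three) in the rack: where the middle of the handle's axis belongs, 60 mm above the table. x: along the lane (handle lies along it, either way round), y: across, z up. Its two spring clips, each 16 mm wide along the lane, are centred 52 mm before and behind this point. Between them is free room for fingers, over a base 48 mm below the point.
- rack: White base board 160 x 250 x 8 mm, fixed, origin under its centre, x along the lanes, y along the row. Three holders stand on it 75 mm apart; two hold another electric toothbrush and a round hairbrush. Clips open upward: flared mouth 45 mm wide, 28 mm above the seat; narrowest 21 mm, 11 mm above it; pocket 31 mm wide with a firm floor. Pressed straight down with 5 to 15 N it snaps in.
Not all that is in view belongs to the job. What is shaped like the toothbrush but green or orange is not meant.

How it is judged:
By the outcome, as a careful person would: the job done as asked, in the order asked, and still so for the second after the job is handed in, with the robot touching nothing.
It also fails if it takes over 35 s, if anything falls off the work surface, if the arm or the gripper's body presses on something with over 40 N, if the wrist force passes 120 N, or if a joint passes its speed limit or range.

## Working session

There is one attempt and no reset: what is moved stays moved. The work goes in short steps, Python scripts to look and compute and a tool call to move; the robot and the scene stay as the last step left them, time stands still between calls to the robot, and variables do not carry over. Pictures are saved under pics/ and viewed, and the job is handed in when it is done.

Besides the shell and the picture viewer there is one more tool, called after "Call:" in YAML: its name, and indented under it one key for each argument. move_arm: Moves the arm, as the interface text tells. Its arguments: {"type":"object","properties":{"commands":{"type":"array","items":{"type":"array"}},"grip":{"type":"number"},"force":{"type":"number"}},"required":["commands"]}

```bash
mkdir -p pics; ls; python3 - <<'E'
from plant import readout,cams,env
import cv2
s=readout.sense();print(s)
for n in ["scene","top","wrist"]:
    im=cams.capture(n);cv2.imwrite(f"pics/{n}0.png",im[:,:,::-1])
    c=cams.calibration(n);print(n,c)
E
```

```text
pics
{'time': 0.0, 'joints': array([-7.16510960e+01,  1.76213049e+01,  8.63835465e+01,  4.71483346e-04,
        7.61110050e+01, -4.21152731e+00]), 'dq': array([-0.01691641,  0.03156592,  0.01188217,  0.04544451, -0.0281525 ,
        0.03517772]), 'effort': array([ 2.64043461e-03, -4.57547379e+01, -2.51915234e+01, -2.55348306e-05,
        1.29439626e-02, -2.32640019e-05]), 'eef_pos': array([ 0.22036065, -0.5303446 ,  0.23039285]), 'eef_rot': array([[-6.28972752e-04,  3.83655193e-01, -9.23476203e-01],
       [ 1.92178242e-03, -9.23474216e-01, -3.83655677e-01],
       [-9.99997956e-01, -2.01602930e-03, -1.56461686e-04]]), 'force': array([ 0.93637708, -0.47957075,  0.95907615]), 'moment': array([-0.00176641, -0.0091687 ,  0.02540773]), 'gripper_width': 0.08545905250266839}
scene {'fx': 429.847473546924, 'fy': 429.847473546924, 'cx': 325.53563177225664, 'cy': 190.90736527117872, 'world_from_camera': array([[-0.83430605, -0.36836503,  0.41017146,  1.00596836],
       [ 0.55122438, -0.54493329,  0.63182228,  0.72109543],
       [-0.00922515,  0.75322965,  0.65769293,  0.98664612],
       [ 0.        ,  0.        ,  0.        ,  1.        ]])}
top {'fx': 411.33221324552443, 'fy': 411.33221324552443, 'cx': 329.39592145637346, 'cy': 198.60750540449013, 'world_from_camera': array([[ 0.00837942,  0.99430242, -0.10626613,  0.36513294],
       [-0.99992021,  0.00933619,  0.00850932, -0.15273394],
       [ 0.00945296,  0.10618635,  0.99430131,  1.0816239 ],
       [ 0.        ,  0.        ,  0.        ,  1.        ]])}
wrist {'fx': 288.2463819255593, 'fy': 288.2463819255593, 'cx': 314.93659894568896, 'cy': 202.71431976416426, 'world_from_camera': array([[ 0.3835467 ,  0.88577147,  0.26134427,  0.28841786],
       [-0.92351618,  0.36882561,  0.10528785, -0.50273708],
       [-0.00312949, -0.28173847,  0.95948613,  0.37336149],
       [ 0.        ,  0.        ,  0.        ,  1.        ]])}
```

View pics/scene0.png

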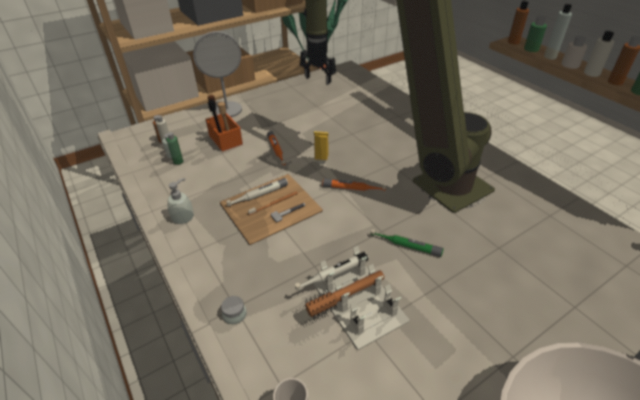

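View pics/top0.png

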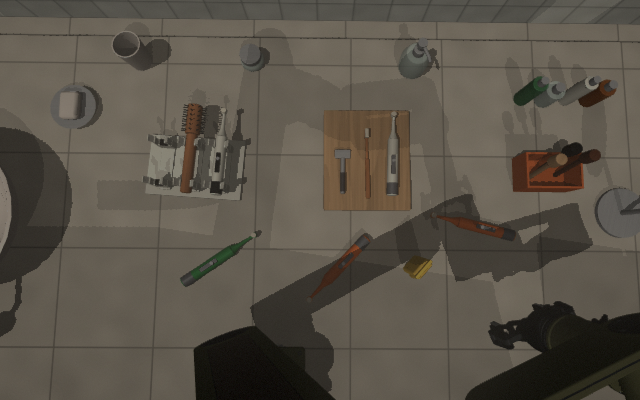

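View pics/wrist0.png

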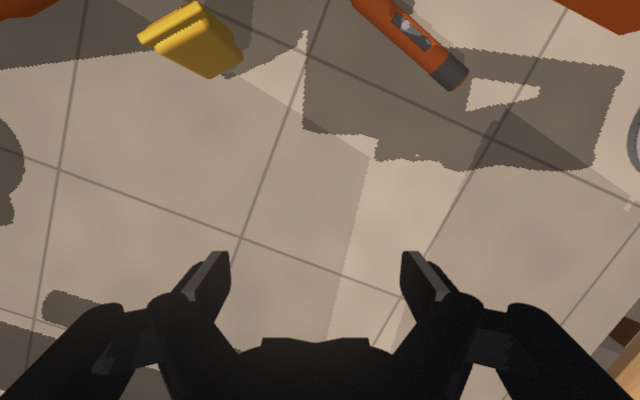

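Seen in the top picture: the white and grey electric toothbrush lies on the board at about (393,155). What could be taken for it: the white one already in the rack (219,150), green (220,258), orange (340,265) and (478,227), wooden brush (368,162), razor (343,170). I choose (393,155). The empty lane seems to be the leftmost, at about (165,160). Close crops come next.

```bash
python3 - <<'E'
import cv2,numpy as np
im=cv2.imread("pics/top0.png")
a=cv2.resize(im[95:220,310:425],None,fx=5,fy=4.8,interpolation=cv2.INTER_CUBIC)
cv2.imwrite("pics/cropA.png",np.clip(a*1.8,0,255).astype('uint8'))
a=cv2.resize(im[90:210,135:255],None,fx=5,fy=5,interpolation=cv2.INTER_CUBIC)
cv2.imwrite("pics/cropB.png",np.clip(a*1.8,0,255).astype('uint8'))
E
cat > h.py <<'E'
import numpy as np
def ray(c,u,v):
    W=c["world_from_camera"];d=np.array([(u-c["cx"])/c["fx"],-(v-c["cy"])/c["fy"],-1.])
    return W[:3,3],W[:3,:3]@d
def atz(c,u,v,z):
    o,d=ray(c,u,v);return o+d*(z-o[2])/d[2]
def proj(c,p):
    W=c["world_from_camera"];q=W[:3,:3].T@(np.asarray(p)-W[:3,3])
    return np.array([c["cx"]+c["fx"]*q[0]/-q[2],c["cy"]+c["fy"]*-q[1]/-q[2]])
E
python3 - <<'E'
from plant import cams
from h import *
c=cams.calibration("top")
for n,u,v,z in [("tb handle butt",393,193,.026),("tb shoulder",393,130,.026),("tip",394,113,.026),("rackTL",151,134,.008),("rackBL",146,193,.008),("rackBR",241,199,.008),("rackTR",245,140,.008)]:
    print(n,atz(c,u,v,z).round(4))
E
```

```text
tb handle butt [ 0.4941 -0.3263  0.026 ]
tb shoulder [ 0.6611 -0.3276  0.026 ]
tip [ 0.7072 -0.3307  0.026 ]
rackTL [0.6482 0.3138 0.008 ]
rackBL [0.4901 0.3183 0.008 ]
rackBR [0.4767 0.0696 0.008 ]
rackTR [0.6346 0.0639 0.008 ]
```

View pics/cropA.png

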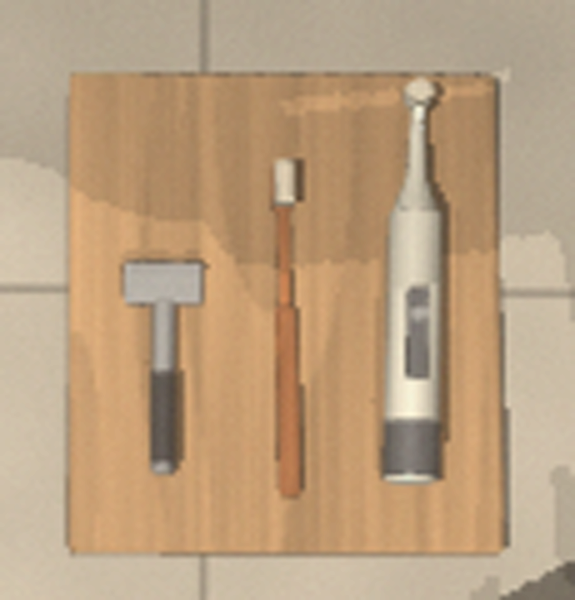

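View pics/cropB.png

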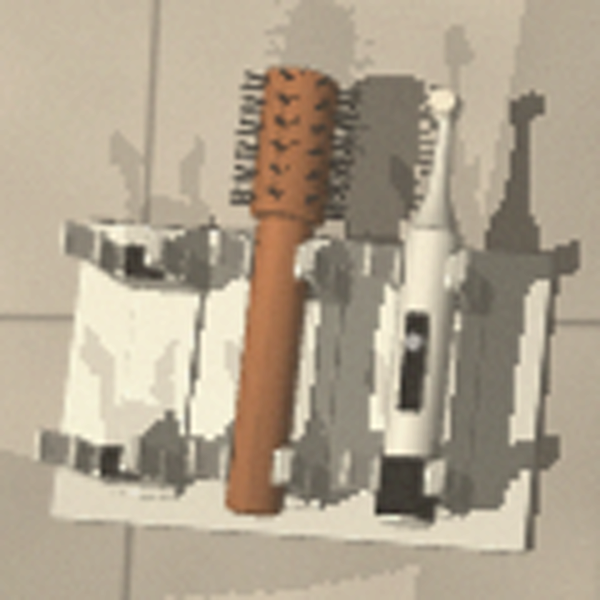

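Call:
move_arm:
  commands:
    - [[0,-0.0135,-0.1],[0,0,0]]
    - [[0,-0.0135,-0.1],[0,0,0]]
    - [[0,-0.0135,-0.1],[0,0,0]]
    - [[0,-0.0135,-0.1],[0,0,0]]
    - [[0,-0.0135,-0.1],[0,0,0]]
    - [[0,-0.0135,-0.1],[0,0,0]]
    - [[0,-0.0135,-0.1],[0,0,0]]
    - [[0,-0.0135,-0.1],[0,0,0]]
  grip: 1

```text
time: 1.15
eef_pos: [0.5704, -0.3266, 0.2309]
eef_rot: [[-0.001, 0.384, -0.923], [0.0, -0.923, -0.384], [-1.0, -0.0, 0.001]]
force: [1.1, -0.8, 0.8]
gripper_width: 0.0853
```

Call:
move_arm:
  commands:
    - [[0,0,0],[0.277,0,0]]
    - [[0,0,0],[0.277,0,0]]
    - [[0,0,0],[0.277,0,0]]
    - [[0,0,0],[0,0,0]]
    - [[0,0,0],[0,0,0]]

```text
time: 1.78
eef_pos: [0.5691, -0.3276, 0.2311]
eef_rot: [[-0.0, -0.02, -1.0], [0.0, -1.0, 0.02], [-1.0, -0.0, 0.0]]
force: [-0.6, -0.2, -1.3]
gripper_width: 0.0853
```

```bash
python3 - <<'E'
from plant import readout,cams,env
import cv2,json
s=readout.sense();print(s['time'],s['joints'].round(2),s['eef_pos'],s['eef_rot'].round(4),s['force'])
c=cams.calibration("wrist")
im=cams.capture("wrist");cv2.imwrite("pics/wrist1.png",im[:,:,::-1])
json.dump({k:(v.tolist() if hasattr(v,'tolist') else v) for k,v in c.items()},open("w1.json","w"))
im=cams.capture("top");cv2.imwrite("pics/top1.png",im[:,:,::-1])
E
```

```text
1.775 [-33.61  24.13  75.89   0.    80.01  57.51] [ 0.56912635 -0.32761781  0.23105181] [[-4.000e-04 -1.950e-02 -9.998e-01]
 [ 3.000e-04 -9.998e-01  1.950e-02]
 [-1.000e+00 -3.000e-04  4.000e-04]] [-0.63785059 -0.23523045 -1.28654536]
```

View pics/wrist1.png

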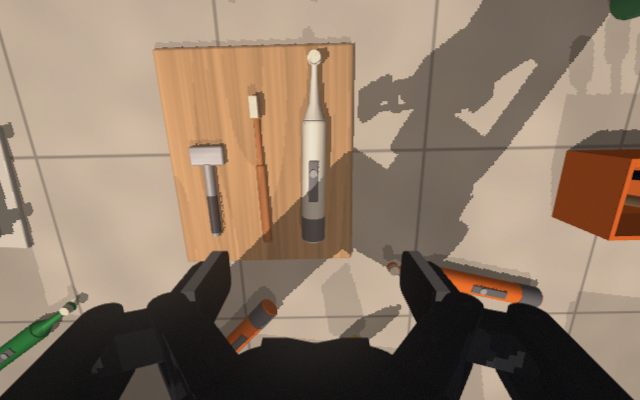

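The wrist view shows the white and grey electric toothbrush, with its butt at about (313,241), shoulder at (313,121) and head tip at (314,52). The razor and wooden brush lie to its left. Next I measure the edges.

```bash
python3 - <<'E'
import json,cv2,numpy as np
from h import *
from plant import cams
c=json.load(open("w1.json"));c["world_from_camera"]=np.array(c["world_from_camera"])
im=cv2.imread("pics/wrist1.png")
cv2.imwrite("pics/crop1.png",cv2.resize(im[40:260,270:360],None,fx=2.7,fy=2.7,interpolation=cv2.INTER_CUBIC))
for v in (130,150,190,210,225):
    print(v,im[v,296:332].astype(int).sum(1).tolist())
print(im[225:250,313].astype(int).sum(1).tolist(), im[110:130,306].astype(int).sum(1).tolist())
for n,u,v in [("butt",313,241),("sh",313.5,121),("tip",314.5,52)]: print(n,atz(c,u,v,.026).round(4))
ct=cams.calibration("top")
for n,u,v in [("butt",392.5,194.5),("sh",393.6,137.7)]: print(n,atz(ct,u,v,.026).round(4))
E
```

```text
130 [458, 456, 451, 423, 408, 406, 450, 511, 555, 593, 614, 629, 643, 651, 660, 661, 656, 653, 649, 642, 633, 617, 596, 571, 546, 527, 492, 442, 387, 319, 270, 267, 268, 275, 277, 401]
150 [457, 463, 460, 453, 424, 380, 442, 517, 564, 599, 618, 633, 646, 659, 667, 665, 659, 656, 649, 643, 629, 609, 581, 564, 538, 517, 472, 418, 371, 302, 268, 270, 269, 272, 282, 393]
190 [454, 455, 460, 460, 430, 377, 461, 539, 570, 606, 624, 614, 508, 343, 263, 235, 212, 214, 212, 212, 212, 224, 320, 366, 361, 354, 345, 328, 297, 273, 272, 268, 268, 269, 265, 259]
210 [272, 276, 274, 246, 223, 220, 269, 302, 319, 335, 351, 358, 363, 369, 374, 378, 383, 384, 379, 381, 382, 376, 370, 366, 359, 349, 335, 319, 290, 272, 271, 272, 266, 267, 262, 261]
225 [262, 275, 279, 278, 250, 202, 170, 171, 178, 182, 185, 194, 199, 200, 200, 205, 202, 200, 207, 210, 205, 202, 202, 193, 190, 192, 184, 175, 197, 250, 274, 270, 263, 257, 257, 266]
[200, 210, 206, 205, 206, 205, 210, 205, 208, 209, 208, 205, 207, 207, 205, 207, 205, 358, 301, 270, 270, 273, 270, 267, 269] [430, 442, 462, 486, 509, 517, 529, 531, 532, 560, 368, 512, 576, 603, 613, 612, 615, 617, 613, 615]
butt [ 0.4878 -0.3224  0.026 ]
sh [ 0.6389 -0.3262  0.026 ]
tip [ 0.7113 -0.3289  0.026 ]
butt [ 0.4902 -0.325   0.026 ]
sh [ 0.6404 -0.3291  0.026 ]
```

View pics/crop1.png

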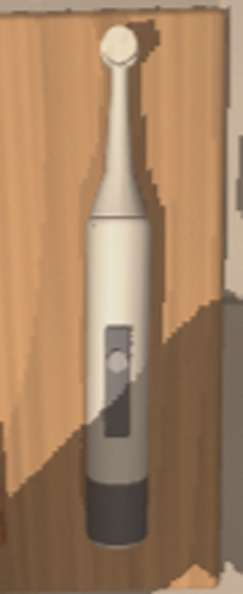

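Wrist gives a handle length of 151 mm (150 expected), and both cameras agree to about 3 mm. The centre is about (0.564, -0.326), yaw -1.5°. Descending to grasp.

Call:
move_arm:
  commands:
    - [[0.0,-0.004,0.01],[0.014,0,0]]
    - [[0.09,0,0],[0,0,0]]
    - [[0.09,0,0],[0,0,0]]
    - [[0.09,0,0],[0,0,0]]
    - [[0.08,0,0],[0,0,0]]
    - [[0.05,0,0],[0,0,0]]
    - [[0.03,0,0],[0,0,0]]
    - [[0,0,0],[0,0,0]]
    - [[0,0,0],[0,0,0]]
  grip: 1

```text
time: 3.0
eef_pos: [0.5652, -0.3262, 0.0175]
eef_rot: [[0.002, -0.029, -1.0], [-0.001, -1.0, 0.029], [-1.0, 0.001, -0.002]]
force: [-0.2, 0.2, 0.7]
gripper_width: 0.0854
```

```bash
python3 - <<'E'
from plant import readout,cams,env
import cv2
s=readout.sense();print(s['time'],s['eef_pos'],s['force'])
im=cams.capture("wrist");cv2.imwrite("pics/wrist2.png",im[:,:,::-1])
E
```

```text
3.0 [ 0.565182   -0.32616533  0.01754229] [-0.22008171  0.19434685  0.68396031]
```

View pics/wrist2.png

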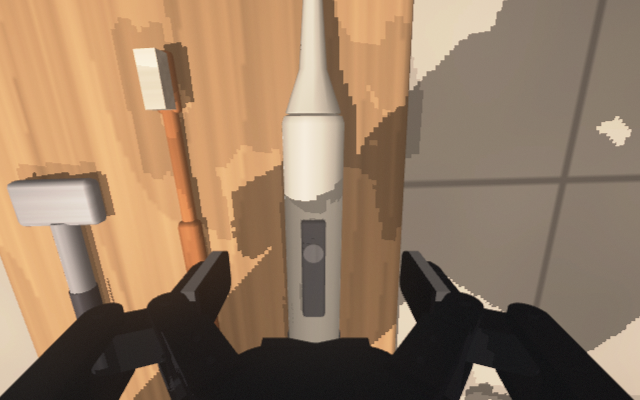

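Fingers straddle the handle, which runs at columns 285-343 with the jaw midline near 316. Lowering 3 mm and closing.

Call:
move_arm:
  commands:
    - [[0.006,0,0],[0,0,0]]
    - [[0,0,0],[0,0,0]]
    - [[0,0,0],[0,0,0]]
    - [[0,0,0],[0,0,0]]
    - [[0,0,0],[0,0,0]]
    - [[0,0,0],[0,0,0]]
    - [[0,0,0],[0,0,0]]
    - [[0,0,0],[0,0,0]]
  grip: 0.0
  force: 70

```text
time: 4.05
eef_pos: [0.5646, -0.3258, 0.0138]
eef_rot: [[0.001, -0.029, -1.0], [-0.001, -1.0, 0.029], [-1.0, 0.0, -0.001]]
force: [0.4, -0.5, 5.9]
gripper_width: 0.0264
```

Call:
move_arm:
  commands:
    - [[-0.02,0,0],[0,0,0]]
    - [[-0.06,0,0],[0,0,0]]
    - [[-0.1,0,0],[0,0,0]]
    - [[-0.1,0,0],[0,0,0]]
    - [[-0.1,0,0],[0,0,0]]
    - [[-0.04,0,0],[0,0,0]]
    - [[0,0,0],[0,0,0]]

```text
time: 4.92
eef_pos: [0.565, -0.326, 0.2254]
eef_rot: [[0.003, -0.029, -1.0], [-0.002, -1.0, 0.029], [-1.0, 0.002, -0.003]]
force: [-0.4, -0.2, -2.0]
gripper_width: 0.0264
```

Call:
move_arm:
  commands:
    - [[0,-0.08,0],[0,0,0]]
    - [[0,-0.1,0],[0,0,0]]
    - [[0,-0.1,0],[0,0,0]]
    - [[0,-0.1,0],[0,0,0]]
    - [[0,-0.1,0],[0,0,0]]
    - [[0,-0.1,0],[0,0,0]]
    - [[0,-0.1,0],[0,0,0]]
    - [[0,-0.1,0],[0,0,0]]
    - [[0,-0.1,0],[0,0,0]]
    - [[0,-0.08,0],[0.043,0,0]]

```text
time: 6.18
eef_pos: [0.5764, 0.156, 0.2209]
eef_rot: [[-0.004, -0.05, -0.999], [-0.001, -0.999, 0.05], [-1.0, 0.001, 0.004]]
force: [0.8, -0.1, -1.9]
gripper_width: 0.0262
```

Call:
move_arm:
  commands:
    - [[0,0,0],[0,0,0]]
    - [[0,0,0],[0,0,0]]

```text
time: 6.42
eef_pos: [0.5769, 0.1538, 0.2216]
eef_rot: [[-0.003, -0.049, -0.999], [-0.001, -0.999, 0.049], [-1.0, 0.002, 0.003]]
force: [-0.1, 0.2, -1.0]
gripper_width: 0.0264
```

```bash
python3 - <<'E'
from plant import readout,cams,env
import cv2,json,numpy as np
s=readout.sense();print(s['time'],s['joints'].round(2),s['eef_pos'],s['eef_rot'].round(4),s['force'])
c=cams.calibration("wrist")
im=cams.capture("wrist");cv2.imwrite("pics/wrist3.png",im[:,:,::-1])
json.dump({k:(v.tolist() if hasattr(v,'tolist') else v) for k,v in c.items()},open("w3.json","w"))
im=cams.capture("scene");cv2.imwrite("pics/scene3.png",cv2.resize(im[180:380,220:480,::-1],None,fx=3,fy=3))
E
```

```text
6.425 [ 1.0900e+01  1.9850e+01  8.4270e+01 -4.0000e-02  7.6080e+01  1.0374e+02] [0.57693997 0.15378639 0.221554  ] [[-0.0034 -0.0493 -0.9988]
 [-0.0014 -0.9988  0.0493]
 [-1.      0.0016  0.0033]] [-0.08047991  0.1739495  -1.02096258]
```

View pics/wrist3.png

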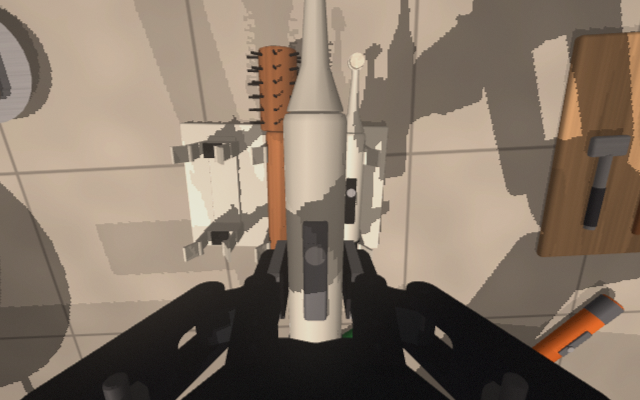

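View pics/scene3.png

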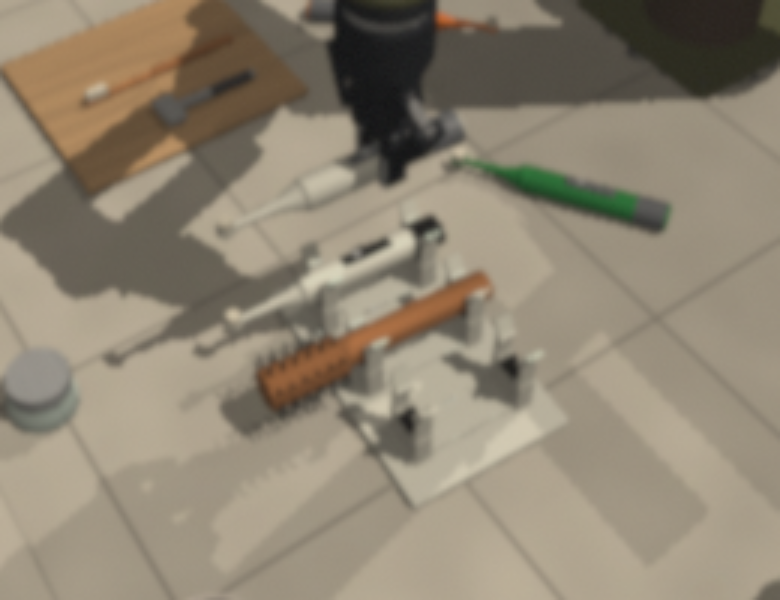

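The brush is held straight and the empty lane is the left one: far clip near (215,150), near clip near (222,238) in the wrist view. Zooming on it.

```bash
python3 - <<'E'
import cv2
im=cv2.imread("pics/wrist3.png")
cv2.imwrite("pics/crop3.png",cv2.resize(im[110:270,160:300],None,fx=4.2,fy=3.75,interpolation=cv2.INTER_CUBIC))
im=cv2.imread("pics/top0.png")
cv2.imwrite("pics/cropC.png",cv2.resize(im[125:205,138:198],None,fx=8,fy=7.5,interpolation=cv2.INTER_CUBIC))
E
```

```text
(no output)
```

View pics/crop3.png

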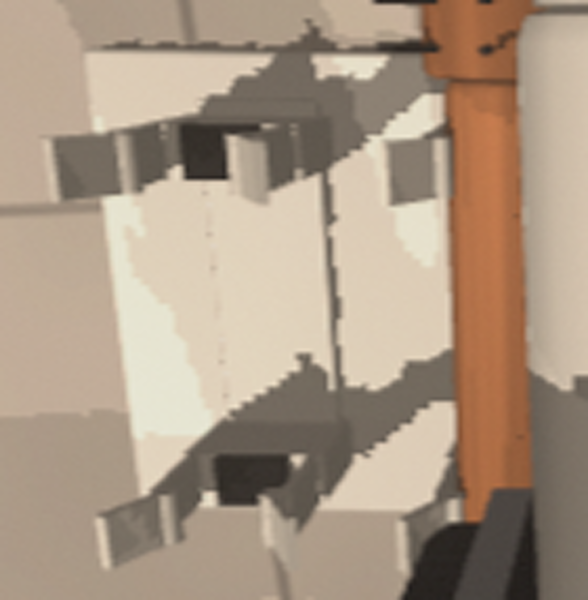

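View pics/cropC.png

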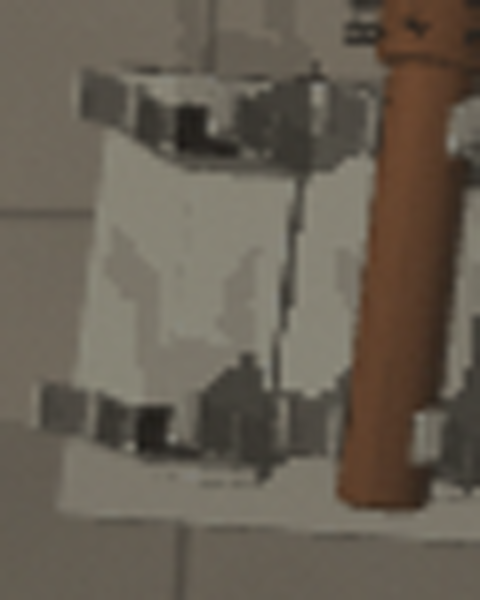

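```bash
python3 - <<'E'
import json,cv2,numpy as np
from h import *
from plant import cams
c=json.load(open("w3.json"));c["world_from_camera"]=np.array(c["world_from_camera"])
P=lambda x,y:(160+x/4.2,110+y/3.75)
for n,x,y,z in [("LfarT",48,140,.088),("LfarB",58,200,.088),("LnearT",100,518,.088),("LnearB",110,567,.088),("RfarB",268,200,.088),("RnearB",288,568,.088),("baseTL",88,50,.008),("baseleftlow",142,490,.008),
   ("floorfarL",180,122,.045),("seamT",325,175,.008),("seamB",342,425,.008)]:
    print(n,np.round(P(x,y),1),atz(c,*P(x,y),z).round(4))
t=cams.calibration("top")
T=lambda x,y:(138+x/8,125+y/7.5)
print("top")
for n,x,y,z in [("LfarT",80,68,.088),("LfarB",80,110,.088),("LnearT",42,380,.088),("LnearB",40,425,.088),("RfarT",370,85,.088),("RnearB",325,455,.088),("BL",58,512,.008)]:
    print(n,atz(t,*T(x,y),z).round(4))
E
```

```text
LfarT [171.4 147.3] [0.6298 0.2877 0.088 ]
LfarB [173.8 163.3] [0.6146 0.2883 0.088 ]
LnearT [183.8 248.1] [0.5257 0.2947 0.088 ]
LnearB [186.2 261.2] [0.5105 0.2949 0.088 ]
RfarB [223.8 163.3] [0.6123 0.2404 0.088 ]
RnearB [228.6 261.5] [0.5079 0.2499 0.088 ]
baseTL [181.  123.3] [0.6511 0.3106 0.008 ]
baseleftlow [193.8 240.7] [0.4997 0.3211 0.008 ]
floorfarL [202.9 142.5] [0.6299 0.2739 0.045 ]
seamT [237.4 156.7] [0.6085 0.2485 0.008 ]
seamB [241.4 223.3] [0.5212 0.2542 0.008 ]
top
LfarT [0.6268 0.2864 0.088 ]
LfarB [0.6128 0.2856 0.088 ]
LnearT [0.5232 0.2922 0.088 ]
LnearB [0.5085 0.292  0.088 ]
RfarT [0.6221 0.1973 0.088 ]
RnearB [0.4995 0.2053 0.088 ]
BL [0.4894 0.3202 0.008 ]
```

Call:
move_arm:
  commands:
    - [[0,-0.075,0.009],[0.008,0,0]]
    - [[0,-0.075,0.01],[0.008,0,0]]
    - [[0,-0.075,0.01],[0.008,0,0]]
    - [[0.07,0,0],[0,0,0]]
    - [[0.07,0,0],[0,0,0]]
    - [[0.06,0,0],[0,0,0]]
    - [[0,0,0],[0,0,0]]
    - [[0,0,0],[0,0,0]]

```text
time: 7.52
eef_pos: [0.5707, 0.2668, 0.1243]
eef_rot: [[0.001, -0.063, -0.998], [0.0, -0.998, 0.063], [-1.0, -0.001, -0.001]]
force: [0.3, -0.1, -0.7]
gripper_width: 0.0264
```

```bash
python3 - <<'E'
from plant import readout,cams,env
import cv2,json,numpy as np
s=readout.sense();print(s['time'],s['joints'].round(2),s['eef_pos'],s['eef_rot'].round(4),s['force'])
c=cams.calibration("wrist")
im=cams.capture("wrist");cv2.imwrite("pics/wrist4.png",im[:,:,::-1])
json.dump({k:(v.tolist() if hasattr(v,'tolist') else v) for k,v in c.items()},open("w4.json","w"))
im=cams.capture("scene");cv2.imwrite("pics/scene4f.png",im[:,:,::-1]);cv2.imwrite("pics/scene4.png",cv2.resize(im[220:360,260:450,::-1],None,fx=4,fy=4,interpolation=cv2.INTER_CUBIC))
im=cams.capture("top");cv2.imwrite("pics/top4f.png",im[:,:,::-1]);cv2.imwrite("pics/top4.png",cv2.resize(im[90:210,120:260,::-1],None,fx=5,fy=5,interpolation=cv2.INTER_CUBIC))
E
```

```text
7.525 [ 21.22  27.09  87.44  -0.    65.39 114.85] [0.57072283 0.26679924 0.12428163] [[ 1.30e-03 -6.34e-02 -9.98e-01]
 [ 4.00e-04 -9.98e-01  6.34e-02]
 [-1.00e+00 -5.00e-04 -1.30e-03]] [ 0.31510287 -0.0810863  -0.68746456]
```

View pics/wrist4.png

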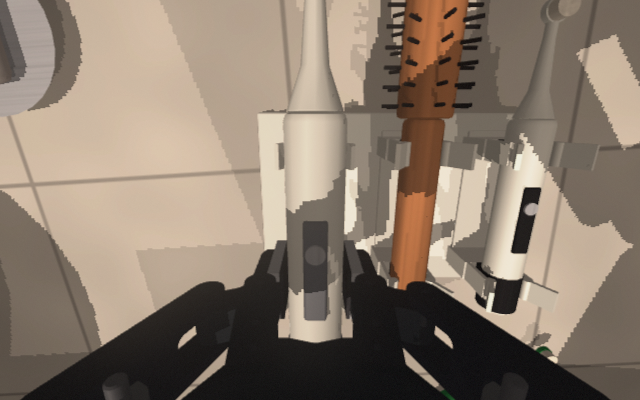

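View pics/scene4.png

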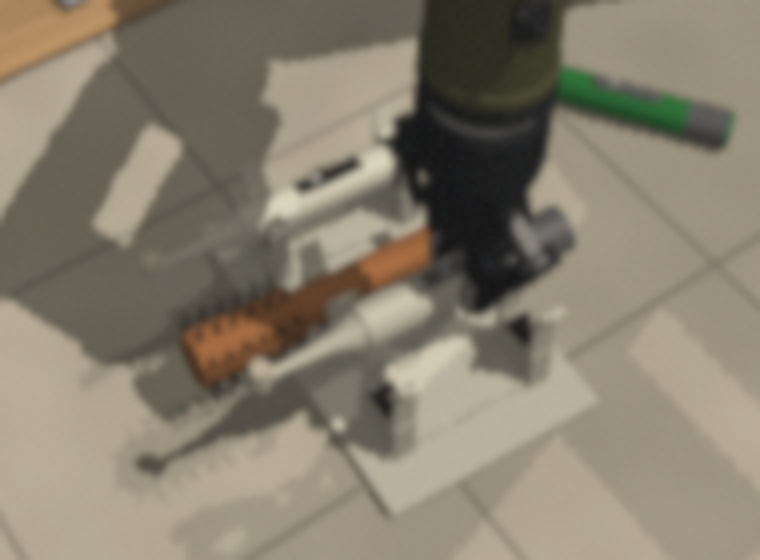

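View pics/top4.png

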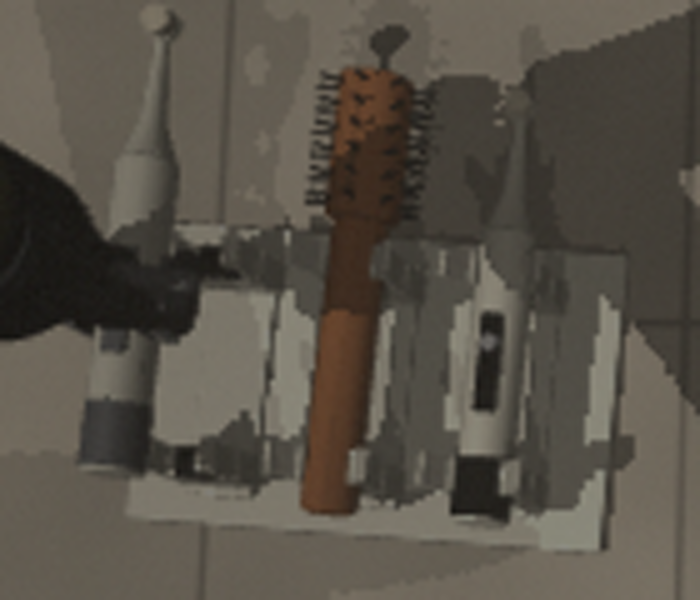

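```bash
python3 - <<'E'
import cv2
im=cv2.imread("pics/wrist4.png")
cv2.imwrite("pics/crop4.png",cv2.resize(im[95:215,255:385],None,fx=5,fy=5,interpolation=cv2.INTER_CUBIC))
E
```

```text
(no output)
```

View pics/crop4.png

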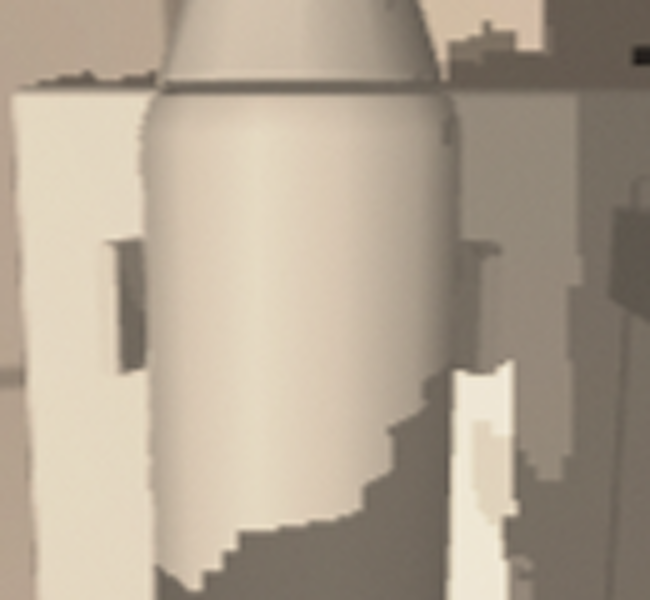

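```bash
python3 - <<'E'
import json,numpy as np
from h import *
from plant import cams
c=json.load(open("w4.json"));c["world_from_camera"]=np.array(c["world_from_camera"])
ax=.1243+.0122
print("shoulder",atz(c,315,112.6,ax),atz(c,315,112.6,ax+.01))
print("handle@150",atz(c,315.3,150,ax))
for u in(276,315.5,355): print("clip far top/bot",atz(c,u,143,.088),atz(c,u,169.4,.088))
t=cams.calibration("top");T=lambda x,y:(120+x/5,90+y/5)
print("top butt",atz(t,*T(115,468),ax),"sh",atz(t,*T(146,155),ax))
E
```

```text
shoulder [0.64614244 0.26272799 0.1365    ] [0.64596301 0.26272091 0.1465    ]
handle@150 [0.63016254 0.26360997 0.1365    ]
clip far top/bot [0.63084029 0.28765747 0.088     ] [0.61466139 0.28930679 0.088     ]
clip far top/bot [0.62931105 0.2635827  0.088     ] [0.61309704 0.26460638 0.088     ]
clip far top/bot [0.62778266 0.23952125 0.088     ] [0.61153357 0.23992    0.088     ]
top butt [0.4969626  0.27003216 0.1365    ] sh [0.64545482 0.26389002 0.1365    ]
```

```bash
python3 - <<'E'
import json,numpy as np
from h import *
from plant import cams
c=cams.calibration("scene");T=lambda x,y:(260+x/4,220+y/4)
A=atz(c,*T(388,508),.008);B=atz(c,*T(599,395),.008);print(A,B,np.linalg.norm(A-B))
R=np.array([[.998,.061],[-.061,.998]])
m=(A+B)[:2]/2; print("seat from base edge",m-.05*R[:,1])
ax=.1365
print("shoulder",atz(c,*T(372,325),ax), "butt",atz(c,*T(556,232),ax))
import cv2
im=cv2.imread("pics/scene4f.png")[280:360,330:425]
cv2.imwrite("pics/crop5.png",cv2.resize(im,None,fx=7,fy=7,interpolation=cv2.INTER_CUBIC))
E
```

```text
[0.65156135 0.30775976 0.008     ] [0.49193491 0.32038925 0.008     ] 0.1601252790414792
seat from base edge [0.56869813 0.26417451]
shoulder [0.6376965  0.26517802 0.1365    ] butt [0.5053097  0.27375905 0.1365    ]
```

View pics/crop5.png

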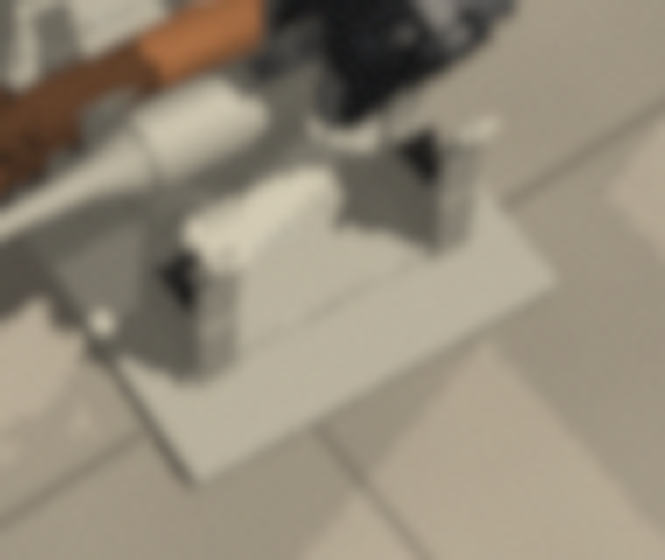

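Scene and wrist put the seat at x≈0.569, top at 0.566, and the brush centre is at 0.5712. So I shift about 2.5 mm back, then descend to just above the clips.

Call:
move_arm:
  commands:
    - [[0.0,0.002,0.005],[0,0,0]]
    - [[0.04,0,0],[0,0,0]]
    - [[0.04,0,0],[0,0,0]]
    - [[0.02,0,0],[0,0,0]]
    - [[0,0,0],[0,0,0]]
    - [[0,0,0],[0,0,0]]

```text
time: 8.43
eef_pos: [0.5678, 0.2668, 0.0741]
eef_rot: [[0.001, -0.062, -0.998], [0.001, -0.998, 0.062], [-1.0, -0.001, -0.001]]
force: [-0.1, 0.1, -1.6]
gripper_width: 0.0264
```

```bash
python3 - <<'E'
from plant import readout,cams,env
import cv2,json,numpy as np
s=readout.sense();print(s['time'],s['eef_pos'],s['eef_rot'].round(4),s['force'],s['moment'])
im=cams.capture("wrist");cv2.imwrite("pics/wrist5.png",im[:,:,::-1])
im=cams.capture("scene");cv2.imwrite("pics/scene5.png",cv2.resize(im[220:360,260:450,::-1],None,fx=4,fy=4,interpolation=cv2.INTER_CUBIC))
E
```

```text
8.425 [0.56777391 0.26681669 0.0740975 ] [[ 1.400e-03 -6.210e-02 -9.981e-01]
 [ 5.000e-04 -9.981e-01  6.210e-02]
 [-1.000e+00 -6.000e-04 -1.300e-03]] [-0.11138358  0.14625453 -1.61321351] [-0.01845729 -0.0264611  -0.01172578]
```

View pics/wrist5.png

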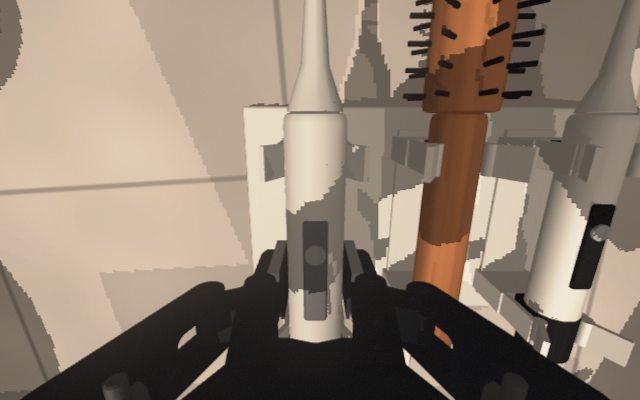

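View pics/scene5.png

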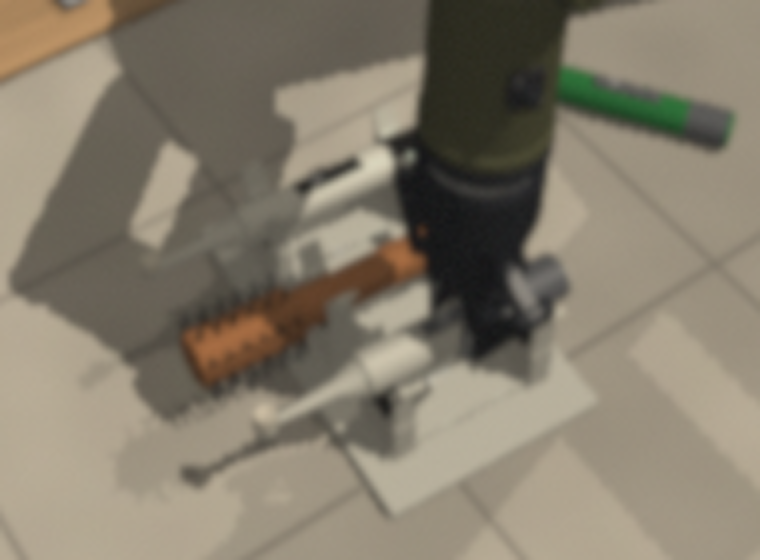

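The far clip spans columns 263-371 (mid 317) and the handle is centred at 315.5. The shoulder sits about 22 mm beyond the clip centre, where 23 mm is ideal. Pressing down in steps.

Call:
move_arm:
  commands:
    - [[0.01,0,0],[0,0,0]]
    - [[0.008,0,0],[0,0,0]]
    - [[0.006,0,0],[0,0,0]]
    - [[0,0,0],[0,0,0]]

```text
time: 9.02
eef_pos: [0.5682, 0.2671, 0.0617]
eef_rot: [[0.002, -0.062, -0.998], [0.001, -0.998, 0.062], [-1.0, -0.001, -0.002]]
force: [1.6, 2.2, 2.0]
gripper_width: 0.0261
```

Call:
move_arm:
  commands:
    - [[0.006,0,0],[0,0,0]]
    - [[0.006,0,0],[0,0,0]]
    - [[0,0,0],[0,0,0]]

```text
time: 9.4
eef_pos: [0.567, 0.2668, 0.0547]
eef_rot: [[-0.0, -0.062, -0.998], [0.0, -0.998, 0.062], [-1.0, -0.0, 0.0]]
force: [1.4, 2.8, -0.7]
gripper_width: 0.0267
```

Call:
move_arm:
  commands:
    - [[0.006,0,0],[0,0,0]]
    - [[0.006,0,0],[0,0,0]]
    - [[0,0,0],[0,0,0]]

```text
time: 9.78
eef_pos: [0.566, 0.266, 0.0481]
eef_rot: [[-0.003, -0.062, -0.998], [-0.001, -0.998, 0.062], [-1.0, 0.001, 0.002]]
force: [1.1, 1.5, -5.0]
gripper_width: 0.0267
```

Call:
move_arm:
  commands:
    - [[0.004,0,0],[0,0,0]]
    - [[0.004,0,0],[0,0,0]]
    - [[0,0,0],[0,0,0]]

```text
time: 10.15
eef_pos: [0.5661, 0.2661, 0.0477]
eef_rot: [[-0.001, -0.062, -0.998], [-0.0, -0.998, 0.062], [-1.0, 0.001, 0.001]]
force: [-6.0, -0.4, 14.6]
gripper_width: 0.0263
```

```bash
python3 - <<'E'
from plant import readout,cams,env
import cv2,json,numpy as np
s=readout.sense();print(s['time'],s['eef_pos'],s['eef_rot'].round(4),s['force'],s['moment'])
im=cams.capture("wrist");cv2.imwrite("pics/wrist6.png",im[:,:,::-1])
im=cams.capture("scene");cv2.imwrite("pics/scene6.png",cv2.resize(im[220:360,260:450,::-1],None,fx=4,fy=4,interpolation=cv2.INTER_CUBIC))
E
```

```text
10.15 [0.56613867 0.26609156 0.04770566] [[-9.000e-04 -6.200e-02 -9.981e-01]
 [-5.000e-04 -9.981e-01  6.200e-02]
 [-1.000e+00  5.000e-04  8.000e-04]] [-5.97813052 -0.37942563 14.61578535] [-0.04774241  0.88912416 -0.00101544]
```

View pics/wrist6.png

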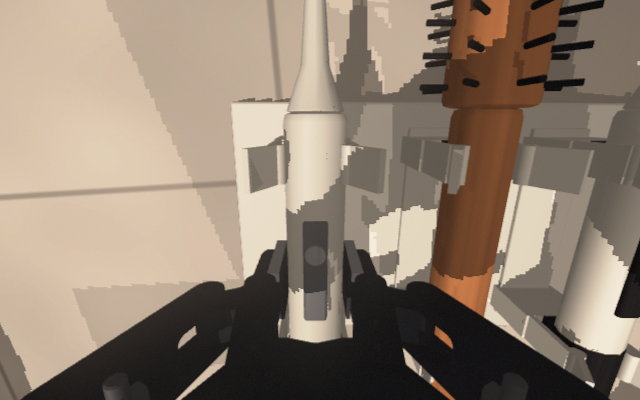

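View pics/scene6.png

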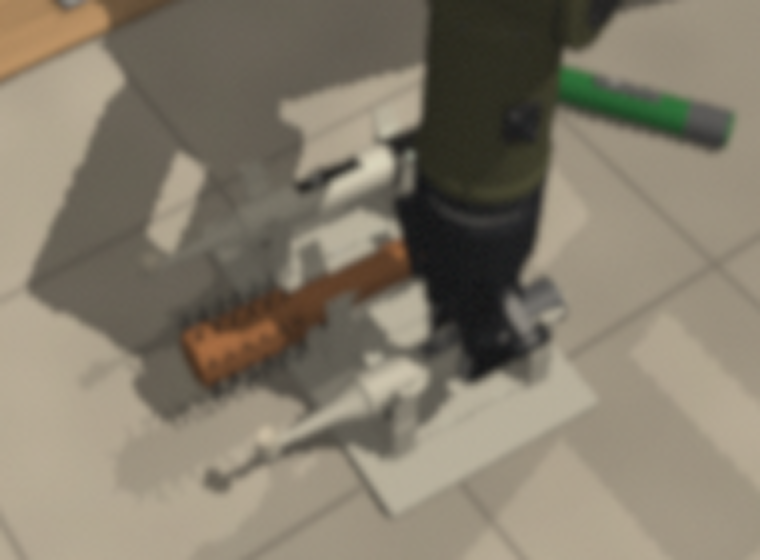

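```bash
python3 - <<'E'
import cv2,numpy as np
from h import *
from plant import cams
im=cv2.imread("pics/wrist6.png")
cv2.imwrite("pics/crop6.png",cv2.resize(im[95:215,235:395],None,fx=5,fy=5,interpolation=cv2.INTER_CUBIC))
E
```

```text
(no output)
```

View pics/crop6.png

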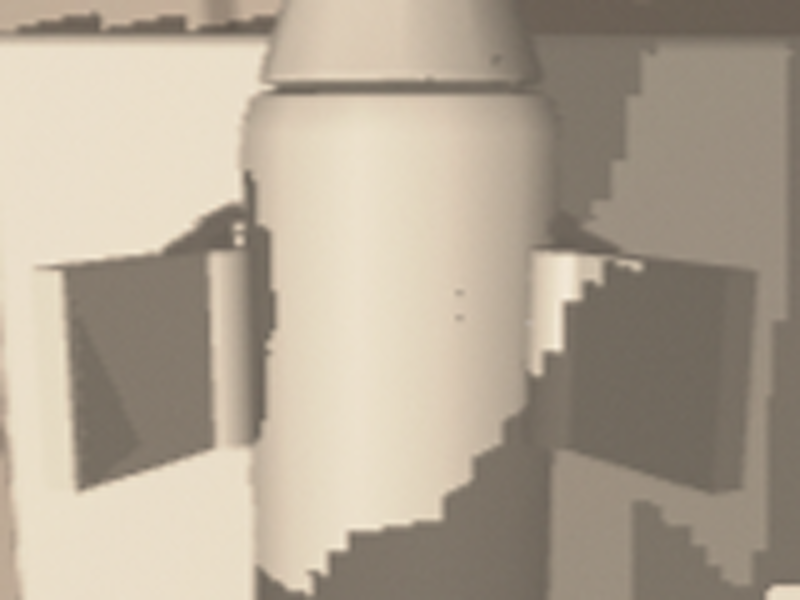

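```bash
python3 - <<'E'
import numpy as np
from h import *
from plant import cams
c=cams.calibration("wrist")
P=lambda x,y:(235+x/5,95+y/5)
L=np.array([.998,-.062,0])
sh=atz(c,*P(400,88),.060);print("sh",sh,"centre",sh-.075*L)
for n,pts,z in [("mouth",[(55,268),(755,268),(75,490),(730,490)],.088),("narrow",[(230,250),(555,250),(235,445),(550,445)],.071)]:
    q=np.mean([atz(c,*P(*p),z) for p in pts],0);print(n,q,"seat",q-.052*L)
    print(atz(c,*P(*pts[0]),z)-atz(c,*P(*pts[2]),z))
E
```

```text
sh [0.64157552 0.26212618 0.06      ] centre [0.56672552 0.26677618 0.06      ]
mouth [0.6210425  0.26311963 0.088     ] seat [0.5691465  0.26634363 0.088     ]
[ 0.01608982 -0.0006246   0.        ]
narrow [0.62072558 0.26404199 0.071     ] seat [0.56882958 0.26726599 0.071     ]
[ 0.01623937 -0.00113139  0.        ]
```

Seated: the far clip's lips close over the handle, with 14.6 N on the floor at z=0.0477 against the expected 0.048. The brush sits about 2 mm short along the lane, so I nudge it forward.

Call:
move_arm:
  commands:
    - [[-0.004,0,-0.003],[0,0,0]]
    - [[0,0,-0.003],[0,0,0]]
    - [[0,0,0],[0,0,0]]
    - [[0,0,0],[0,0,0]]

```text
time: 10.75
eef_pos: [0.5689, 0.2662, 0.0478]
eef_rot: [[-0.002, -0.062, -0.998], [-0.0, -0.998, 0.062], [-1.0, 0.001, 0.002]]
force: [-4.4, 1.4, 7.0]
gripper_width: 0.0265
```

Call:
move_arm:
  commands:
    - [[0.003,0,0],[0,0,0]]
    - [[0,0,0],[0,0,0]]

```text
time: 11.0
eef_pos: [0.5689, 0.2662, 0.0477]
eef_rot: [[-0.002, -0.062, -0.998], [-0.0, -0.998, 0.062], [-1.0, 0.0, 0.002]]
force: [-7.5, -0.8, 15.6]
gripper_width: 0.0268
```

Call:
move_arm:
  commands:
    - [[0,0,0],[0,0,0]]
    - [[0,0,0],[0,0,0]]
    - [[0,0,0],[0,0,0]]
    - [[0,0,0],[0,0,0]]
  grip: 0.58

```text
time: 11.5
eef_pos: [0.5702, 0.2661, 0.0454]
eef_rot: [[-0.0, -0.062, -0.998], [-0.0, -0.998, 0.062], [-1.0, 0.0, 0.0]]
force: [-0.0, 0.1, 1.0]
gripper_width: 0.0493
```

Released with no forces left. Retreating straight up.

Call:
move_arm:
  commands:
    - [[-0.03,0,0],[0,0,0]]
    - [[-0.08,0,0],[0,0,0]]
    - [[-0.1,0,0],[0,0,0]]
    - [[-0.1,0,0],[0,0,0]]
    - [[-0.05,0,0],[0,0,0]]
    - [[0,0.1,0],[0,0,0]]
    - [[0,0.1,0],[0,0,0]]
    - [[0,0,0],[0,0,0]]
    - [[0,0,0],[0,0,0]]

```text
time: 12.62
eef_pos: [0.5642, 0.1667, 0.2267]
eef_rot: [[0.001, -0.063, -0.998], [0.001, -0.998, 0.063], [-1.0, -0.001, -0.001]]
force: [0.9, 0.8, -0.1]
gripper_width: 0.0497
```

```bash
python3 - <<'E'
from plant import readout,cams,env
import cv2,json,numpy as np
s=readout.sense();print(s['time'],s['eef_pos'],s['force'])
c=cams.calibration("wrist")
json.dump({k:(v.tolist() if hasattr(v,'tolist') else v) for k,v in c.items()},open("w7.json","w"))
im=cams.capture("wrist");cv2.imwrite("pics/wrist7.png",im[:,:,::-1])
im=cams.capture("scene");cv2.imwrite("pics/scene7.png",cv2.resize(im[220:360,260:450,::-1],None,fx=4,fy=4,interpolation=cv2.INTER_CUBIC))
im=cams.capture("top");cv2.imwrite("pics/top7.png",cv2.resize(im[90:210,120:260,::-1],None,fx=5,fy=5,interpolation=cv2.INTER_CUBIC))
E
```

```text
12.625 [0.56421648 0.16668792 0.22674374] [ 0.91538995  0.82221271 -0.14517423]
```

View pics/wrist7.png

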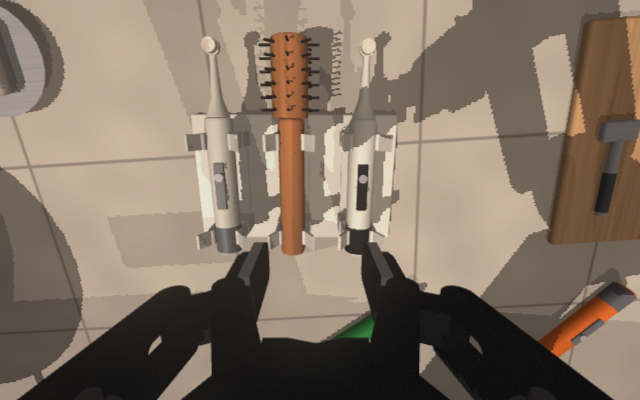

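View pics/scene7.png

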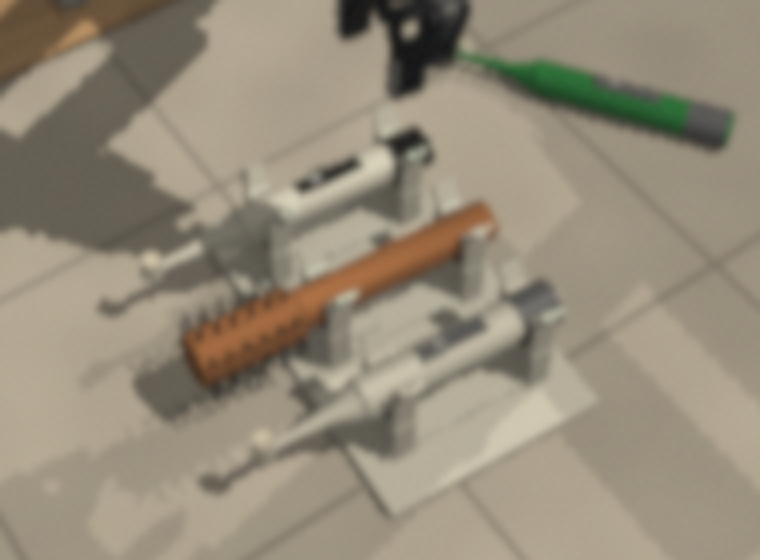

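View pics/top7.png

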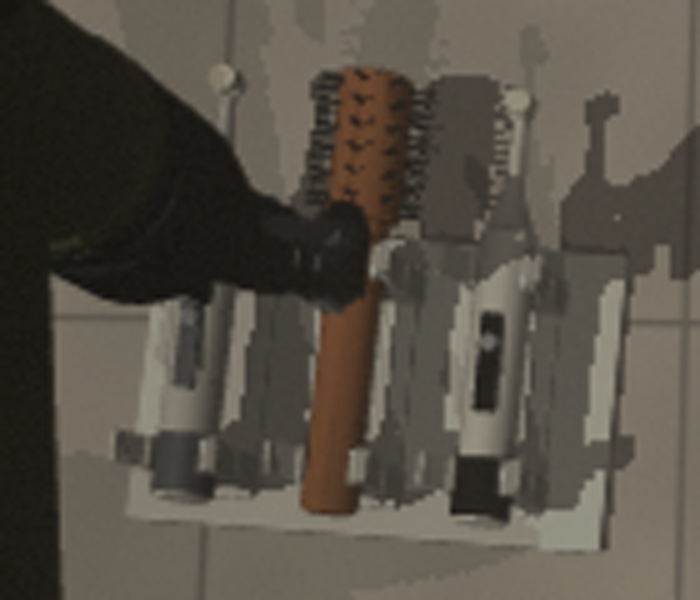

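All three holders are full, and the toothbrush sits between the lips of both clips. I'll check the centring and level numerically.

```bash
python3 - <<'E'
import cv2
im=cv2.imread("pics/wrist7.png")
cv2.imwrite("pics/crop7.png",cv2.resize(im[105:260,175:295],None,fx=5,fy=3.85,interpolation=cv2.INTER_CUBIC))
E
```

```text
(no output)
```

View pics/crop7.png

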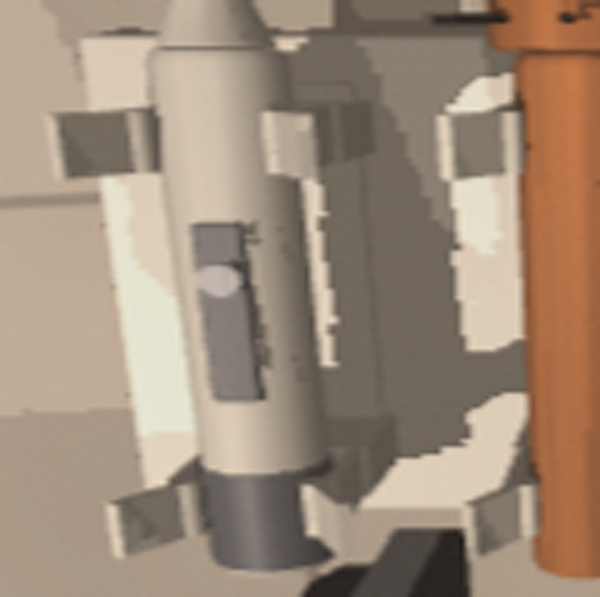

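```bash
python3 - <<'E'
import json,numpy as np
from h import *
from plant import cams
c=json.load(open("w7.json"));c["world_from_camera"]=np.array(c["world_from_camera"])
P=lambda x,y:(175+x/5,105+y/3.85)
A=lambda x,y,z:atz(c,*P(x,y),z)
sh=A(218,47,.060);bt=A(270,568,.057)
print("sh",sh,"butt",bt,"len",np.linalg.norm((sh-bt)[:2]),"mid",(sh+bt)/2, "shoulder-based",sh-.075*np.array([.998,-.062,0]))
f=(A(50,115,.088)+A(62,178,.088))/2;n=(A(108,505,.088)+A(122,556,.088))/2
print("mouth L",f,n,"mid",(f+n)/2)
print("width shoulder/butt end mm", 1e3*np.linalg.norm(A(160,100,.06)-A(288,100,.06)),1e3*np.linalg.norm(A(203,470,.06)-A(330,470,.06)))
E
```

```text
sh [0.64461306 0.26230086 0.06      ] butt [0.49053956 0.27518224 0.057     ] len 0.15461103991387273 mid [0.56757631 0.26874155 0.0585    ] shoulder-based [0.56976306 0.26695086 0.06      ]
mouth L [0.62223907 0.288117   0.088     ] [0.51835955 0.29524067 0.088     ] mid [0.57029931 0.29167884 0.088     ]
width shoulder/butt end mm 26.75220636684848 29.20342442345176
```

```bash
python3 - <<'E'
from plant import readout,env
print(readout.sense()['time'],readout.sense()['dq'].round(3)); print(env.sign_off())
E
```

```text
12.775 [ 0.254  0.226  0.023 -0.086 -0.061 -0.035]
the job is handed in; nothing more can be done
None
```

The white and grey electric toothbrush is in the empty holder, the leftmost one in the top view. It is pressed home in both clips and released. I handed the job in at 12.8 s with the gripper well clear above the rack.

- **Seating:** Pressing met the firm floor at about 15 N, at the height expected for a seated handle. The last pictures show the clip lips over the handle at both ends.
- **Centring:** The handle first seated about 2 mm short along the lane, so I nudged it forward about 3 mm before letting go. The last wrist picture puts its middle at x 0.568–0.570, against a seat at 0.569, and within about 1 mm across. The middle worked out from both handle ends (0.568) and from the shoulder alone (0.570) differ by 2 mm.
- **Level:** I judged this only by eye in the pictures and by similar handle widths at each end; I did not measure the height at each end.
- **Disagreement:** The top camera put the seat 2–3 mm nearer the robot (0.566) than the other two. I went with the wrist and scene cameras.

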